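# Release and slide off a snap-held filter cover

### The job

Press the orange snap tab fully in so that it releases the green filter cover, then push the cover off its seat along the track until it rests against the red bumper of the black carriage block. Only push the cover, never lift or tip it, and leave the regulator, plug, gauge and spanner where they stand.

Things in the scene. Friction and masses are not known exactly. Their poses are not given: they have to be found in the camera images.
- track: Aluminium slide track fixed on the counter, 100 mm wide, deck (top face) 22 mm above the counter. Origin on the counter, on its centre line. y axis: along the track, the way the cover slides off; x across, z up. The deck spans y = -160 to 200 mm. Two guide rails along it, 8 mm high above the deck, leave a 70 mm gap. Seat centre y = -100 mm; tab centre y = -48 mm.
- tab (a joint): Orange snap tab standing out of the deck just in front of the cover: how far it is pressed straight down, in m. 0 = out (top 12 mm above the deck), 0.010 = fully in at its stop (top 2 mm above the deck). It resists with about 5 N and stays where it is pressed to (no return spring). It blocks the cover until 7.5 mm in; then the cover passes over it.
- tab_top (a point): Centre of the top face of the orange tab, moving with it. The face is 36 mm across the track by 40 mm along it; its edge is about 2 mm from the cover on its seat. Axes as the track's.
- cover_centre (a point): Centre of the loose green filter cover with black ribs on top: 66 mm wide, 60 mm long along the track (y), 32 mm high (point 16 mm above its underside), about 0.25 kg. It stands on the deck on two black side runners 4.5 mm high, with 2 mm play to each rail; nothing holds it down. Flat rear and front faces 30 mm from this point at -y and +y.
- stop_face (a point): Centre of the red bumper face of the black carriage block (90 mm wide, 32 mm high, steel clamp knob on top), clamped immovably across the track, its place varies. The face is 60 mm wide, 22 mm high, looks along -y of the track to the cover; the point is 16 mm above the deck. When the cover touches it, the cover's centre is 30 mm from this point.
- regulator: Loose polished brass regulator with a black knob, standing beside the track: 48 mm diameter, 74 mm over its two side ports, 70 mm high. Origin at the centre of its underside. Not to be disturbed.
- plug: Loose white nylon test plug with a black ring, 34 mm diameter, 44 mm high, standing beside the track. Origin at the centre of its underside. Not to be disturbed.
- gauge: Loose blue pressure gauge lying on its back, white dial up: 64 mm diameter, 34 mm high, with a brass stem 20 mm long. Origin at the centre of its underside. Not to be disturbed.
- spanner: Loose steel torque spanner with a black handle, lying along its own y axis, 214 mm long, 30 mm wide, 22 mm high. Origin under its middle. Not to be disturbed.
- port (a point): Centre of the seat, on the deck: a flush brass filter port, 42 mm in diameter, hidden under the cover at the start. Axes as the track's. Behind the seat, 33 to 39 mm from this point towards -y, a ledge 8 mm high above the deck keeps the cover from going backwards.
Mind the look-alikes: they are no part of the job. Leave any purple look-alike of the part that bears cover_centre alone.

How it is judged:
By the outcome, as a careful person would: the job done as asked, in the order asked, and still so for the second after the job is handed in, with the robot touching nothing.
It also fails if it takes over 42 s, if anything falls off the work surface, if the arm or the gripper's body presses on something with over 40 N, if the wrist force passes 120 N, or if a joint passes its speed limit or range.

### The arm

A 7-joint arm with a two-finger parallel gripper is mounted at the origin on the work surface. World frame = base frame: x ahead of the robot, y to its left, z up, the work surface at z = 0. Lengths are in m, angles in rad, forces in N, time in s.
With the tool pointing down it reaches from about 0.35 to 0.9 m from the base axis. Payload 8.1 kg.
Tool frame: the origin (TCP) lies at the very end of the fingers, on their centre line; the grasp point (between the pads) lies 19 mm behind it (arm.tcp_to_grasp is the z of the grasp point in the tool frame, in m); z points along the fingers, y is the line along which they close (so a half turn about z gives the same grasp; the last joint's range is limited). The gripper opens to 92 mm and grips with 3 to 60 N. Pads are 19 mm wide; open, the fingers measure 130 mm over their backs; the gripper's body (75 mm by 190 mm) begins 47 mm behind the grasp point.
Start: joints at [-1.292, 0.434, 0.025, 1.573, -0.012, 1.134, -0.075], TCP at [0.233, 0.58, 0.227] pointing down, gripper open.
Joint ranges: [-2.62, 2.62], [-0.44, 2.09], [-1.27, 1.32], [0.08, 2.57], [-1.32, 4.46], [0.12, 2], [-2.74, 2.74]. Speed limits (rad/s): [2.22, 2.22, 3.01, 3.01, 3.14, 3.14, 3.14].

### API

Orientations are given as a rotation vector (axis times angle).
In Python, from cell import readout, vision, sign_off, arm gives the robot as it stands. The module is installed in compiled form; this text tells all that it offers.
- The arm moves only by the shell command python3 -m creep 'ROWS' [FORCE]. ROWS is JSON, a list of rows, each a list of 5 numbers: the shift along the tool's x, y, z in units of 4 cm (1.0 is 4 cm), then the turn about the tool's z in units of 4 degrees (1.0 is 4 degrees), then the opening, from 0 (shut) to 1 (fully open). A call has 1 to 12 rows; each row shifts and turns the commanded pose from where the row before left it, along the tool's axes as they then stand; what a row does not reach is not made up. A row lasts 1/8 s, in which the tool goes at most 62.5 mm and 10.7 degrees, less where a joint would pass 70% of its speed; a pose out of reach is approached as far as the arm can. A call with a number of a shift or a turn outside -1 to 1 is refused whole. A call with a gripper value outside its range is refused whole. The fingers move at their own pace and stop on an object; FORCE is the grip in N (left out, the last holds). Time passes only in rows, so rows that do not move let the fingers close. It gives the time, the measured TCP pose, the force, the opening and the grip force at its end, in the units of the state.
- readout.observe(): the state, without advancing time (a new reading comes with each control period).
- vision.get_image(name): name is "scene" or "top" or "wrist"; returns a dict with "pixels" (420x560x3 uint8, blue, green, red), "z_map" (420x560 float32, m along the optical axis (not along the pixel's ray), 0 where there is no reading), "camera_matrix" (3x3 intrinsics, pixels), "position" and "rotation" of the camera in the world. Camera axes: x right, y up, looking along -z (the intrinsics and any distortion apply to the point x, -y, -z); pixel columns grow to the right and rows downward; lengths in m; the calibration is good to about 2 mm. A picture is of the moment at which its call begins.
- sign_off(): hands the job in; it is judged then, once.
The state is a dict: "clock": time; "joints": joint angles; "dq": joint speeds; "joint_efforts": joint torques, N m; "position": TCP position; "ee_rot": TCP orientation; "force": force on the tool from outside, world axes, zero at the start; "ft_torque": the same for the moment, N m; "width": opening from 0.0 (shut) to 1.0 (fully open); "gripper_force": force on a finger pad.
Only numpy, scipy, OpenCV 4.12 (cv2) and the standard library are available. Lean on these libraries where they do the work, as an engineer would, in place of code of your own. Each camera call takes 0.05 s, during which the arm holds its last target. There are 200 camera calls.

## Working session

There is one attempt and no reset: what is moved stays moved. The work goes in short steps, Python scripts to look and compute and a shell command to move; the robot and the scene stay as the last step left them, time stands still between calls to the robot, and variables do not carry over. Pictures are saved under pics/ and viewed, at most 10 in all, crops included, and the job is handed in when it is done.

```bash
mkdir -p pics; cat > h.py <<'E'
import numpy as np,cv2
from cell import readout,vision,arm
def grab(n,f):
    d=vision.get_image(n); cv2.imwrite('pics/'+f,d['pixels']); np.savez(''+f[:-4]+'.npz',**d); return d
def pts(d):
    K=np.array(d['camera_matrix']);z=d['z_map'];v,u=np.mgrid[:z.shape[0],:z.shape[1]]
    x=(u-K[0,2])/K[0,0]*z;y=(v-K[1,2])/K[1,1]*z
    return np.stack([x,-y,-z],-1)@np.array(d['rotation']).T+np.array(d['position'])
E
python3 - <<'E'
from h import *
for n in('top','scene'):
    d=grab(n,n+'1.png'); print(n,d.keys(),d['camera_matrix'],d['position'],d['rotation'])
s=readout.observe();print(s['position'],s['ee_rot'],s['force'],s['clock'],s['width'])
a=cv2.imread('pics/top1.png');b=cv2.imread('pics/scene1.png')
E
```

```text
top dict_keys(['pixels', 'z_map', 'camera_matrix', 'position', 'rotation']) [[511.37397069   0.         276.18373947]
 [  0.         511.37397069 217.1114305 ]
 [  0.           0.           1.        ]] [0.40726818 0.01711792 0.9693509 ] [ 0.15613269 -0.15662365 -1.56108195]
scene dict_keys(['pixels', 'z_map', 'camera_matrix', 'position', 'rotation']) [[446.95079238   0.         293.36233061]
 [  0.         446.95079238 216.38662104]
 [  0.           0.           1.        ]] [1.04084032 0.25224196 0.52827007] [0.51716864 0.86615355 1.89657722]
[0.23274569 0.57955984 0.22603215] [-5.96179591e-01 -3.08437221e+00  2.24302980e-03] [ 0.41021286 -0.45354722 -0.21978007] 0.1 1.0008549665768331
```

View pics/top1.png

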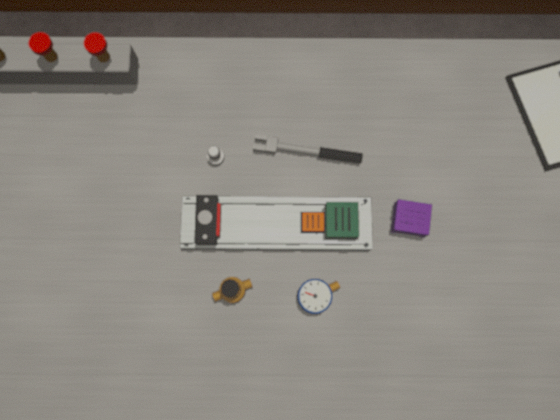

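View pics/scene1.png

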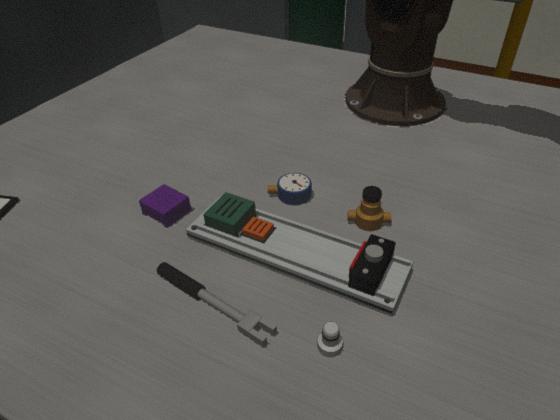

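The top view shows the track at rows 197–250 and columns 181–372. The green cover is at (342,220), the orange tab at (313,222), the red bumper face at (219,220) and the purple look-alike at (412,218). The scene view agrees: cover (230,213), tab (258,229), bumper (358,257).

```bash
cat >> h.py <<'E'
from scipy.spatial.transform import Rotation as R
def rays(d,uv,h):
    K=np.array(d['camera_matrix']);uv=np.atleast_2d(uv).astype(float)
    r=np.c_[(uv[:,0]-K[0,2])/K[0,0],-(uv[:,1]-K[1,2])/K[1,1],-np.ones(len(uv))]@R.from_rotvec(d['rotation']).as_matrix().T
    p=np.array(d['position']);return p+r*((h-p[2])/r[:,2])[:,None]
def mask(im,c):
    H=cv2.cvtColor(im,cv2.COLOR_BGR2HSV)
    lo,hi={'green':((65,80,25),(95,255,255)),'orange':((5,170,120),(15,255,255)),'red':((0,170,60),(4,255,255)),'purple':((130,80,30),(160,255,255)),'brass':((10,120,60),(28,255,255)),'blue':((100,110,40),(125,255,255))}[c]
    return cv2.inRange(H,lo,hi)
E
python3 - <<'E'
from h import *
for n in('top','scene'):
    d=dict(np.load(n+'1.npz'));im=d['pixels']
    for c,h in(('green',.054),('orange',.034),('red',.038),('purple',.03)):
        m=mask(im,c)
        k,l,st,ce=cv2.connectedComponentsWithStats(m)
        for i in range(1,k):
            if st[i,4]>30:
                q=cv2.minAreaRect(np.argwhere(l==i)[:,::-1].astype(np.float32))
                b=rays(d,cv2.boxPoints(q),h)[:,:2]
                print(n,c,st[i],ce[i].round(1),'ctr',rays(d,q[0],h)[0,:2].round(4),b.round(3).tolist(),np.median(d['z_map'][l==i]))
    if n=='top':
        m=(im.min(2)>150).astype(np.uint8)*255
        m[:190]=0;m[258:]=0;m[:,:170]=0;m[:,385:]=0
        q=cv2.minAreaRect(np.argwhere(m>0)[:,::-1].astype(np.float32));b=rays(d,cv2.boxPoints(q),.025)[:,:2]
        print('track',q,b.round(4).tolist(),rays(d,q[0],.025).round(4))
        for nm,uv,h in(('plug',(214,153),.044),('reg',(230,288),.07),('gauge',(315,296),.034),('span',(255,145),.02),('spanend',(361,157),.02)):print(nm,rays(d,uv,h).round(3))
s=readout.observe();print(R.from_rotvec(s['ee_rot']).as_matrix().round(3))
E
```

```text
top green [327 203  31  34 369] [344.2 221.8] ctr [ 0.5882 -0.1029] [[0.619, -0.076], [0.619, -0.131], [0.558, -0.129], [0.558, -0.075]] 0.93057865
top orange [303 213  21  18 318] [313.2 221.6] ctr [ 0.5881 -0.0514] [[0.604, -0.033], [0.604, -0.07], [0.572, -0.07], [0.572, -0.033]] 0.95177835
top red [ 29  32  22  22 355] [39.6 42.4] ctr [0.9488 0.4908] [[0.972, 0.514], [0.972, 0.472], [0.926, 0.468], [0.926, 0.509]] 0.9275745
top red [ 84  32  22  23 360] [94.7 42.8] ctr [0.9477 0.3806] [[0.962, 0.409], [0.979, 0.373], [0.933, 0.353], [0.917, 0.389]] 0.9273283
top red [217 204   3  31  47] [217.8 220.3] ctr [0.5913 0.1257] [[0.563, 0.128], [0.62, 0.127], [0.62, 0.123], [0.563, 0.124]] 0.9366033
top purple [ 393  200   38   36 1103] [412.1 217.3] ctr [ 0.5975 -0.2375] [[0.573, -0.199], [0.632, -0.21], [0.623, -0.276], [0.563, -0.265]] 0.95524454
track ((276.13494873046875, 221.7276153564453), (192.134765625, 51.873416900634766), 0.4476141631603241) [[0.5406, 0.1963], [0.64, 0.1996], [0.6386, -0.1654], [0.5393, -0.1614]] [[0.5891 0.0173 0.025 ]]
plug [[0.718 0.135 0.044]]
reg [[0.462
[... 683 characters left out ...]
2], [-0.124, -0.303]] 1.7953137
scene green [205 193  49  32 591] [228.7 208.8] ctr [ 0.5911 -0.1027] [[0.623, -0.129], [0.558, -0.157], [0.558, -0.075], [0.621, -0.054]] 0.73405087
scene orange [243 217  30  20 256] [257.3 226.6] ctr [ 0.5895 -0.0506] [[0.606, -0.069], [0.571, -0.08], [0.572, -0.032], [0.607, -0.023]] 0.73146933
scene red [350 242  16  28  63] [357.5 254.8] ctr [0.5815 0.1201] [[0.612, 0.118], [0.549, 0.118], [0.549, 0.122], [0.612, 0.122]] 0.6597845
scene purple [ 139  185   52   42 1175] [163.8 203.6] ctr [ 0.6102 -0.2259] [[0.628, -0.277], [0.536, -0.265], [0.593, -0.175], [0.674, -0.192]] 0.7878011
[[-0.928  0.373 -0.   ]
 [ 0.373  0.928 -0.001]
 [-0.    -0.001 -1.   ]]
```

```bash
python3 -m creep '[[0,0,0,1,0],[0,0,0,1,0],[0,0,0,1,0],[0,0,0,1,0],[0,0,0,1,0],[0,0,0,1,0],[0,0,0,1,0],[0,0,0,1,0],[0,0,0,1,0],[0,0,0,1,0],[0,0,0,1,0],[0,0,0,1,0]]' 20; python3 -m creep '[[0,0,0,1,0],[0,0,0,1,0],[0,0,0,1,0],[0,0,0,1,0],[0,0,0,1,0],[0,0,0,0,0]]'; python3 -c "
from h import *
print(R.from_rotvec(readout.observe()['ee_rot']).as_matrix().round(3))"
```

```text
clock: 1.6
position: [0.2328, 0.5797, 0.2263]
ee_rot: [1.802, 2.573, -0.001]
force: [-0.2, 0.3, 0.2]
width: 0.005
gripper_force: 0.0
clock: 2.35
position: [0.2327, 0.5798, 0.2263]
ee_rot: [2.218, 2.224, -0.001]
force: [0.3, -0.4, -0.3]
width: 0.006
gripper_force: 0.0
[[-0.003  1.    -0.   ]
 [ 1.     0.003 -0.001]
 [-0.001 -0.    -1.   ]]
```

```bash
python3 -m creep '[[-0.8,0.6,0,0,0],[-0.8,0.6,0,0,0],[-0.8,0.6,0,0,0],[-0.8,0.6,0,0,0],[-0.8,0.6,0,0,0],[-0.8,0.6,0,0,0],[-0.8,0.6,0,0,0],[-0.8,0.6,0,0,0],[-0.8,0.6,0,0,0],[-0.8,0.6,0,0,0],[-0.8,0.6,0,0,0],[-0.8,0.6,0,0,0]]'; python3 -m creep '[[-0.8,0.6,0,0,0],[-0.8,0.6,0,0,0],[-0.8,0.5,0,0,0],[-0.8,0,0.4,0,0],[-0.8,0,0.5,0,0],[-0.8,0,0.5,0,0],[-0.8,0,0.5,0,0],[-0.6,0,0.5,0,0],[0,0,0.4,0,0],[0,0,0,0,0],[0,0,0,0,0]]'; python3 - <<'E'
from h import *
d=grab('wrist','w1.png');s=readout.observe();print(s['position'],s['ee_rot'],d['position'])
for c,h in(('green',.054),('orange',.034)):
    m=mask(d['pixels'],c);print(c,[int(m.sum()/255)])
    if m.any():
        q=cv2.minAreaRect(np.argwhere(m>0)[:,::-1].astype(np.float32));print(rays(d,cv2.boxPoints(q),h).round(4).tolist())
E
```

```text
clock: 3.85
position: [0.5223, 0.1956, 0.2267]
ee_rot: [-2.217, -2.226, -0.0]
force: [-0.6, -0.1, 0.2]
width: 0.005
gripper_force: 0.0
clock: 5.22
position: [0.5907, -0.0498, 0.1152]
ee_rot: [-2.217, -2.226, -0.001]
force: [0.4, -1.1, 0.7]
width: 0.002
gripper_force: 0.0
[ 0.59084287 -0.04995135  0.11538786] [2.21655136e+00 2.22580512e+00 1.77748395e-03] [0.58955662 0.01543201 0.27311653]
green [0]
orange [1189]
[[0.5709, -0.0311, 0.034], [0.6053, -0.0309, 0.034], [0.6062, -0.0699, 0.034], [0.5704, -0.0701, 0.034]]
```

View pics/w1.png

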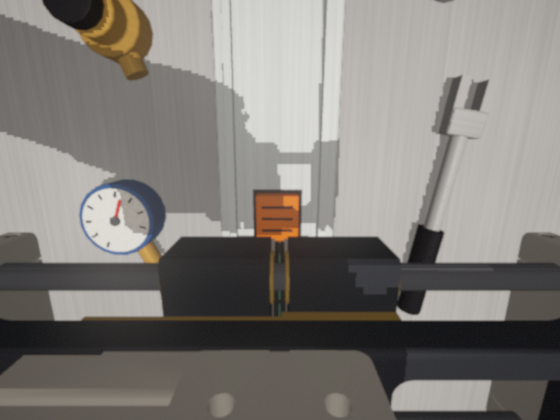

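The wrist view shows the orange tab at (277,215), right below the fingertips. It agrees with the top view within a few millimetres.

```bash
python3 -m creep '[[0,-0.06,0.5,0,0],[0,0,0.5,0,0],[0,0,0.5,0,0],[0,0,0.4,0,0],[0,0,0.1,0,0],[0,0,0.05,0,0],[0,0,0.05,0,0],[0,0,0.05,0,0],[0,0,0,0,0]]'
```

```text
clock: 6.4
position: [0.5881, -0.0512, 0.0289]
ee_rot: [2.219, 2.224, 0.001]
force: [-0.5, 0.3, 0.4]
width: 0.002
gripper_force: 0.0
```

```bash
python3 -m creep '[[0,0,0.05,0,0],[0,0,0.05,0,0]]';python3 -m creep '[[0,0,0.03,0,0],[0,0,0,0,0]]'; python3 -m creep '[[0,0,0.03,0,0],[0,0,0.0,0,0]]'; python3 -c "
from h import *
print(R.from_rotvec(readout.observe()['ee_rot']).as_matrix().round(3))"
```

```text
clock: 6.65
position: [0.5883, -0.0513, 0.0249]
ee_rot: [2.219, 2.223, 0.001]
force: [-0.9, 2.0, 5.1]
width: 0.005
gripper_force: 2.5
clock: 6.9
position: [0.5884, -0.0513, 0.0242]
ee_rot: [2.219, 2.223, 0.002]
force: [-3.8, 1.9, 13.2]
width: 0.003
gripper_force: 6.3
clock: 7.15
position: [0.5884, -0.0514, 0.0241]
ee_rot: [2.219, 2.223, 0.003]
force: [-7.1, 2.6, 25.8]
width: 0.005
gripper_force: 12.7
[[-0.002  1.     0.002]
 [ 1.     0.002  0.001]
 [ 0.001  0.002 -1.   ]]
```

```bash
python3 -m creep '[[0,0,-0.2,0,0],[0,0,-0.6,0,0],[0,0,-0.8,0,0],[0,0,-0.7,0,0],[-0.6,0,0,0,0],[-0.7,0,0,0,0],[-0.7,0,0,0,0],[-0.65,0,0,0,0],[0,0,0,0,0],[0,0,0,0,0]]'; python3 - <<'E'
from h import *
d=grab('wrist','w2.png');s=readout.observe();print(s['position'],d['position'])
for c,h in(('green',.054),('orange',.024)):
    m=mask(d['pixels'],c);print(c,[int(m.sum()/255)])
    if m.any():
        q=cv2.minAreaRect(np.argwhere(m>0)[:,::-1].astype(np.float32));print(rays(d,cv2.boxPoints(q),h).round(4).tolist(), np.quantile(d['z_map'][m>0],[.1,.5,.9]))
E
```

```text
clock: 8.4
position: [0.5881, -0.1566, 0.114]
ee_rot: [-2.218, -2.224, -0.0]
force: [0.4, 0.1, -0.6]
width: 0.004
gripper_force: 0.0
[ 0.58819134 -0.15605087  0.11405107] [ 0.58720675 -0.09131361  0.27195342]
green [2015]
[[0.5574, -0.1265, 0.054], [0.5649, -0.08, 0.054], [0.6231, -0.0872, 0.054], [0.6188, -0.1345, 0.054]] [0.21108111 0.21475358 0.22022777]
orange [1260]
[[0.5714, -0.0376, 0.024], [0.6044, -0.0375, 0.024], [0.6051, -0.0694, 0.024], [0.571, -0.0695, 0.024]] [0.22895435 0.23209345 0.23474513]
```

View pics/w2.png

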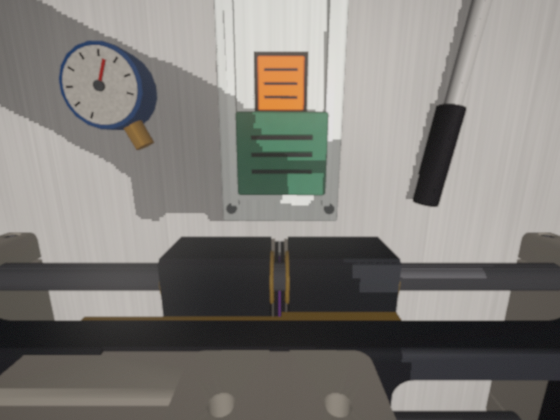

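The wrist view shows the tab down at (281,82) and the cover still on its seat, columns 237–328 and rows 112–195. The fingers are behind it over the end of the track, so I'll lower them and push.

```bash
python3 -m creep '[[0,0,0.6,0,0],[0,0,0.7,0,0],[0,0,0.45,0,0],[0,0,0.2,0,0],[0,0,0,0,0]]'; python3 -m creep '[[0.15,0,0,0,0],[0.15,0,0,0,0],[0.1,0,0,0,0],[0.15,0,0,0,0],[0.2,0,0,0,0],[0.2,0,0,0,0],[0,0,0,0,0]]'; python3 - <<'E'
from h import *
d=grab('wrist','w3.png')
for c,h in(('green',.054),('orange',.024)):
    m=mask(d['pixels'],c);print(c,[int(m.sum()/255)])
    if m.any():
        q=cv2.boundingRect(m);print(q,rays(d,[q[:2],(q[0]+q[2],q[1]+q[3])],h).round(4).tolist())
E
```

```text
clock: 9.07
position: [0.5881, -0.157, 0.0362]
ee_rot: [-2.219, -2.224, 0.0]
force: [0.5, -0.0, 0.9]
width: 0.002
gripper_force: 0.0
clock: 9.95
position: [0.5879, -0.1177, 0.0361]
ee_rot: [-2.216, -2.225, -0.0]
force: [-0.6, -0.5, -0.2]
width: 0.007
gripper_force: 0.0
green [9532]
(215, 139, 136, 109) [[0.5574, -0.0532, 0.054], [0.6232, -0.106, 0.054]]
orange [1223]
(250, 97, 64, 27) [[0.571, -0.0314, 0.024], [0.6059, -0.0451, 0.024]]
```

View pics/w3.png

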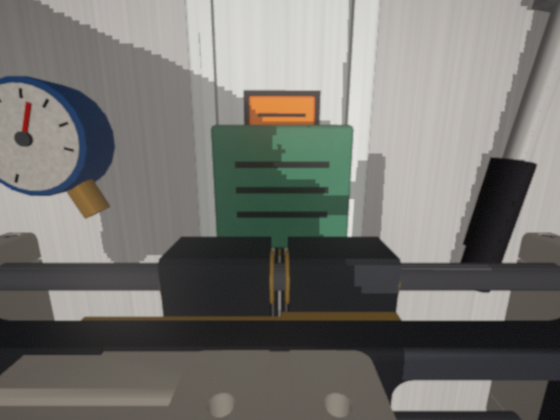

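The cover (columns 213–352, top edge row 126) is sliding straight and passing over the tab. I'll keep pushing.

```bash
python3 -m creep '[[0.2,0,0,0,0],[0.3,0,0,0,0],[0.35,0,0,0,0],[0.4,0,0,0,0],[0.4,0,0,0,0],[0.4,0,0,0,0],[0.4,0,0,0,0],[0.4,0,0,0,0],[0.3,0,0,0,0],[0.2,0,0,0,0],[0.1,0,0,0,0],[0.1,0,0,0,0]]'; python3 - <<'E'
from h import *
d=grab('wrist','w4.png')
for c,h in(('green',.054),('red',.038)):
    m=mask(d['pixels'],c);print(c,[int(m.sum()/255)])
    if m.any():
        q=cv2.boundingRect(m);print(q,rays(d,[q[:2],(q[0]+q[2],q[1]+q[3])],h).round(4).tolist())
E
```

```text
clock: 11.5
position: [0.5877, 0.0224, 0.0364]
ee_rot: [2.22, 2.223, -0.0]
force: [0.3, -1.5, -0.5]
width: 0.004
gripper_force: 0.4
green [8583]
(216, 142, 133, 107) [[0.5577, 0.0856, 0.054], [0.622, 0.0334, 0.054]]
red [278]
(216, 48, 39, 11) [[0.5566, 0.1289, 0.038], [0.575, 0.1242, 0.038]]
```

View pics/w4.png

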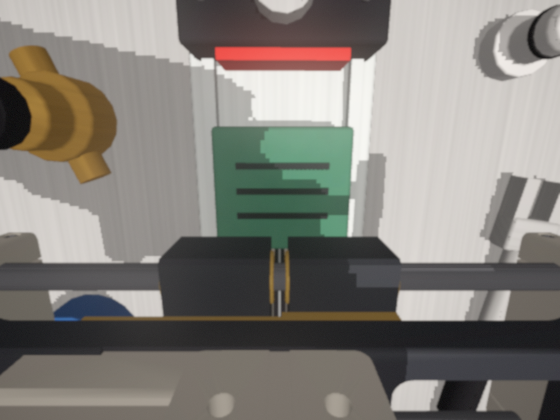

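The cover's front edge (row 127) is square to the red bumper (row 54), about 32 mm short of it. I'll creep the rest.

```bash
python3 -m creep '[[0.15,0,0,0,0],[0.15,0,0,0,0],[0.12,0,0,0,0],[0.1,0,0,0,0],[0.08,0,0,0,0],[0.05,0,0,0,0],[0.03,0,0,0,0]]'; python3 -m creep '[[0.04,0,0,0,0],[0.02,0,0,0,0]]'; python3 -m creep '[[0.04,0,0,0,0],[0,0,0,0,0]]'
```

```text
clock: 12.42
position: [0.5876, 0.0499, 0.0364]
ee_rot: [2.219, 2.224, 0.0]
force: [0.7, -1.8, 0.4]
width: 0.004
gripper_force: 0.6
clock: 12.68
position: [0.5875, 0.051, 0.0364]
ee_rot: [2.22, 2.222, -0.002]
force: [-1.4, -6.1, 0.2]
width: 0.004
gripper_force: 3.2
clock: 12.92
position: [0.5874, 0.051, 0.0363]
ee_rot: [2.22, 2.22, -0.003]
force: [-0.5, -9.2, 1.2]
width: 0.004
gripper_force: 4.6
```

The force rose to 9 N with no further motion, so the cover is against the bumper. Next I back off, lift and check.

```bash
python3 -m creep '[[-0.1,0,0,0,0],[-0.4,0,0,0,0],[-0.5,0,0,0,0],[0,0,-0.5,0,0],[0,0,-0.9,0,0],[-0.3,0,-0.9,0,0],[-0.8,0,-0.9,0,0],[-0.8,0,0,0,0],[-0.8,0,0,0,0],[0,0,0,0,0],[0,0,0,0,0]]'; python3 - <<'E'
from h import *
grab('scene','s2.png');d=grab('wrist','w5.png')
a=cv2.imread('pics/s2.png')[150:380,120:460];b=cv2.imread('pics/w5.png')
cv2.imwrite('pics/c.png',np.hstack([cv2.resize(a,(400,300)),cv2.resize(b,(400,300))]))
E
```

```text
clock: 14.3
position: [0.5877, -0.0945, 0.1642]
ee_rot: [-2.22, -2.222, -0.0]
force: [0.3, 0.5, -0.4]
width: 0.002
gripper_force: 0.0
```

View pics/c.png

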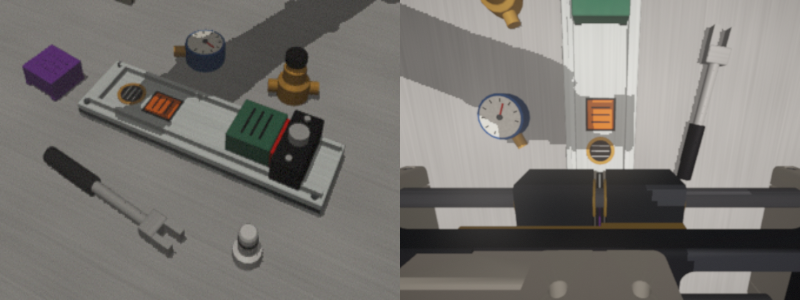

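The check picture shows the cover (258,130) flat against the red bumper (280,137) and the tab down at (162,105). The port at (130,93) is uncovered and the regulator, plug, gauge and spanner look undisturbed.

```bash
python3 -c "
from cell import sign_off
print(sign_off())"
```

```text
the job is handed in; nothing more can be done
None
```

The job is handed in at about 14 s: the tab is fully pressed in, the cover rests against the red bumper, and the regulator, plug, gauge and spanner look undisturbed in the final picture; no verdict was returned.

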